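# Prop up the press guard and read the die's code

## Robot

A 6-joint arm with a two-finger parallel gripper is mounted at the origin on a cart in front of the work surface, level with it; the furniture and walls round the work are solid. World frame = base frame: x ahead of the robot, y to its left, z up, the work surface at z = 0. Lengths are in m, angles in rad, forces in N, time in s.
With the tool pointing down it reaches from about 0.25 to 0.725 m from the base axis. Payload 4 kg.
Tool frame: the origin (TCP) lies between the finger pads; the fingertips stand 8 mm ahead of it and the grasp point (between the pads) lies 11 mm behind it; z points along the fingers, y is the direction in which the jaws open and shut (so a half turn about z gives the same grasp; the last joint's range is limited). The gripper opens to 85 mm and grips with 20 to 120 N. Pads are 22 mm wide; open, the fingers measure 114 mm over their backs; the gripper's body (76 mm by 85 mm) begins 54 mm behind the grasp point. The pads swing forward as they close: fully open they stand 13 mm farther back than shut.
Start: joints at [-1.293, 0.241, 0.005, 1.335, 0, 1.571], TCP at [0.137, -0.481, 0.239] pointing down, gripper open.
Joint ranges: [-2.72, 2.72], [-1.05, 1.87], [-1.09, 1.28], [-1.99, 2.15], [-1.42, 1.44], [-3.14, 3.14]. Speed limits (rad/s): [2.79, 2.79, 3.14, 3.14, 3.14, 3.14].

## Interface

Orientations are given as a unit quaternion [x, y, z, w].
In Python, from workcell import * gives the robot as it stands.
- The arm moves only by the tool send_rows, never from a script. Its argument "increments" is a list that holds one entry, the list of rows, each a list of 6 numbers: the shift along the tool's x, y, z in units of 50 mm (1.0 is 50 mm), then the turn, a rotation vector about the tool's x, y, z in units of 10 degrees (1.0 is 10 degrees). In form: [[[x, y, z, ax, ay, az], ...]]. A call has 1 to 8 rows; each row shifts and turns the commanded pose from where the row before left it, along the tool's axes as they then stand; what a row does not reach is not made up. A row lasts 1/8 s, in which the tool goes at most 62.5 mm and 10.7 degrees, less where a joint would pass 70% of its speed; a pose out of reach is approached as far as the arm can. A call with a number of a shift or a turn outside -1 to 1 is refused whole. A call with a gripper value outside its range is refused whole. "grip" is the closure, from 0 (fully open) to 1 (shut), set as the call begins (left out, the last holds). The fingers move at their own pace and stop on an object; the grip force is fixed at half the most. Time passes only in rows, so rows that do not move let the fingers close. It gives the time, the measured TCP pose, the force and the opening at its end, in the units of the state.
- get_obs(): the state, without advancing time (a new reading comes with each control period).
- camera(name): name is "scene" or "top" or "wrist"; returns a dict with "color" (400x640x3 uint8, red, green, blue), "z_map" (400x640 float32, m along the optical axis (not along the pixel's ray), 0 where there is no reading), "intrinsics" (3x3 intrinsics, pixels), "pose" (4x4, takes a point from camera to world coordinates); the wrist camera has in their place "mount" (4x4, takes a point from camera to tool coordinates, whose origin is the TCP and whose axes are the flange's). Camera axes: x right, y down, z forward; pixel columns grow to the right and rows downward; lengths in m; the calibration is good to about 2 mm. A picture is of the moment at which its call begins: read the wrist's pose just before it.
- job_done(): hands the job in, once; it reports no verdict.
The state is a dict: "clock": time; "joint_pos": joint angles; "joint_vel": joint speeds; "tau": joint torques, N m; "eef_pos": TCP position; "tool_rot": TCP orientation; "ft_force": force on the tool from outside, world axes, zero at the start; "ft_torque": the same for the moment, N m; "grip_width": finger opening in m.
Only numpy, scipy, OpenCV 4.12 (cv2) and the standard library are available. Lean on these libraries where they do the work, as an engineer would, in place of code of your own. Each camera call takes 0.05 s, during which the arm holds its last target.

## Task

The press is due for a tooling check. Lift its drop guard by the black handle on the stay bar and hook the bar's lower notch fully over the catch pin so that the guard hangs at full height by itself; never let the guard drop. Then take the code reader from its rest, aim it square at the code plate on the die block from about 15 cm away, hold it steady there for two seconds, and lay it back on its rest, leaving the guard up.

Things in the scene. Friction and masses are not known exactly. Their poses are not given: they have to be found in the camera images.
- press: Grey bench press, fixed, 230 mm deep (x), 216 wide (y), 331 high. Origin on the bench, 125 mm behind the base's front edge; x from its front to its back, y left, z up. A slatted guard shuts its front between guide posts (y = +-100, x = -87, 264 mm high). A fixed tie in front of the guard, z = 205, carries the catch pin. In front of x = -35 nothing else is higher than 265 mm.
- guard (a joint): Height of the guard above shut, m: 0 to 0.11 (top stop). It slides straight up and falls when let go; guard and bar weigh about 0.5 kg. 0.085 when hung by the bar's lower notch (full height), 0.040 by the upper notch (half height). Full height leaves 118 mm between the bench and the guard's lower edge.
- stay (a joint): Lean of the stay bar about its pivot, rad: 0 upright, positive toward press -y, away from the pin; stops at -0.12 and 0.37. It starts at 0.28 to 0.36. The pivot is stiff: the bar keeps the lean it is left at. Hooked, it reads within 0.03 of 0.
- stay_pivot (a point): Pivot of the stay bar on the lower front of the guard, on the bar's centre line; rises with the guard (press frame x = -112 mm, y = 0, z = 45 mm + guard height). Hooked, the bar's handle is 320 mm above the bench and reaches forward to press x = -171 mm: keep gripper and wrist clear of it while aiming the reader.
- stay_knob (a point): Middle of the black round handle, 18 mm thick, 52 long, sticking out toward press -x from the top of the bar; 190 mm along the bar from the pivot, 34 mm in front of it. At lean a and guard height h (mm): press y = -190 sin(a), z = 45 + h + 190 cos(a). Pinch it from above across press y; the bar turns in the grip when the handle is moved sideways.
- full_notch (a point): Where the pin's centre lies when seated in the lower notch: 75 mm along the bar from the pivot, 13 mm to the pin side (+y). Bar 15 wide, 6 thick, two hooked teeth reach 24.5 from its centre line; notch 11 wide, open below, 6.5 mm outer lip. Lean over 0.27 to pass the pin; lift to guard 0.095-0.108, swing upright, lower onto the pin. Upper notch: 45 mm farther up.
- catch_pin (a point): Centre of the fixed catch pin, 8 mm thick, horizontal along press x, on the front tie: press frame x = -112 mm, y = +13 mm, z = 205 mm.
- code_plate (a point): Centre of the white plate with black bars, 56 mm wide, 36 high, on the front face of the die block behind the guard: press frame x = -35, y = 0, z = 69 mm, facing press -x. Axes as the press.
- reader_centre (a point): Middle of the code reader, half-way up: a loose grey stick 131 mm long (x), 34 wide (y), 26 high, 0.12 kg; x points along it to its window end, z up. Grip it here across y. Its front 34 mm is a head 40 wide, 28 high. It fires by itself when it sees a code.
- reader_window (a point): Centre of the reader's window at its front end, 66 mm ahead of reader_centre and 1 mm above it; the beam leaves along +x, same axes as the reader. It reads at 80 to 230 mm.
- code_reader: The same reader; origin in the middle of its underside, axes the same.
- rest_seat (a point): Middle of the reader's fixed bench rest, at seat height (18 mm above the bench), on which the reader's underside lies; x along the rest, toward the saddle for the reader's head. Two black saddles, 12 mm thick, 44 mm either side of the middle, with cheeks 12 mm high, 3.5 mm clear of the reader each side; between them a base plate 6 mm thick, 60 wide.
Not all that is in view belongs to the job. Of the things that look like the code_reader, the larger one is meant.

How it is judged:
By the outcome, as a careful person would: the job done as asked, in the order asked, and still so for the second after the job is handed in, with the robot touching nothing.
It also fails if it takes over 59 s, if anything falls off the work surface, if the arm or the gripper's body presses on something with over 40 N, if the wrist force passes 120 N, or if a joint passes its speed limit or range.

## Working session

There is one attempt and no reset: what is moved stays moved. The work goes in short steps, Python scripts to look and compute and a tool call to move; the robot and the scene stay as the last step left them, time stands still between calls to the robot, and variables do not carry over. Pictures are saved under pics/ and viewed, and the job is handed in when it is done.

Besides the shell and the picture viewer there is one more tool, called after "Call:" as a command line: name --argument value ..., lists and objects as JSON in quotes. send_rows: Moves the arm, as the interface text tells. Its arguments: {"type":"object","properties":{"increments":{"type":"array"},"grip":{"type":"number"}},"required":["increments"]}

```bash
mkdir -p pics; ls; cat > h.py <<'E'
from workcell import *
import numpy as np, cv2
from scipy.spatial.transform import Rotation as R
def save(c,n): cv2.imwrite('pics/'+n, c['color'][:,:,::-1])
def crop(c,n,u0,v0,u1,v1,s): cv2.imwrite('pics/'+n, cv2.resize(np.ascontiguousarray(c['color'][v0:v1,u0:u1,::-1]),None,fx=s,fy=s,interpolation=cv2.INTER_CUBIC))
E
python3 - <<'E'
from h import *
import pickle
print(get_obs())
for n in ('scene','top','wrist'):
    c=camera(n); save(c,n+'0.png'); pickle.dump(c,open(n+'0.pkl','wb'))
    print(n,c['intrinsics'],c.get('pose',c.get('mount')))
E
```

```text
pics
{'clock': 0.0, 'joint_pos': array([-1.29300516e+00,  2.41412609e-01,  3.71760231e-03,  1.33517188e+00,
        2.40694796e-05,  1.57078823e+00]), 'joint_vel': array([-1.92386320e-03,  6.56802598e-04, -2.70996936e-03,  5.36669763e-04,
       -4.21663126e-05,  1.16105736e-03]), 'tau': array([-3.97212007e-04, -3.72318041e+01,  2.52407759e+01,  1.70102413e-02,
       -4.13919838e-05,  8.77796396e-06]), 'eef_pos': array([ 0.13695626, -0.48024538,  0.23841058]), 'tool_rot': array([ 9.90368416e-01,  1.38453341e-01, -1.31410861e-04, -1.02697602e-03]), 'ft_force': array([-0.31464054,  0.42803947,  0.4623136 ]), 'ft_torque': array([-0.03991947, -0.00604018,  0.00123794]), 'grip_width': 0.08561980352709193}
scene [[415.2679814    0.         320.87490984]
 [  0.         415.2679814  198.74839204]
 [  0.           0.           1.        ]] [[-0.92125368 -0.17268117  0.34852958  0.17707287]
 [-0.38865384  0.4443464  -0.80715827  0.6530481 ]
 [-0.01548683 -0.87905489 -0.47646895  0.66687166]
 [ 0.          0.          0.          1.        ]]
top [[474.80964897   0.         320.14026288]
 [  0.         474.80964897 201.99396977]
 [  0.           0.           1.        ]] [[ 0.09796529 -0.97394282  0.20454383  0.34146295]
 [-0.99518029 -0.09497276  0.02442059 -0.20669488]
 [-0.00435816 -0.20595035 -0.97855274  1.20679018]
 [ 0.          0.          0.          1.        ]]
wrist [[311.51306652   0.         318.91637373]
 [  0.         311.51306652 201.60610944]
 [  0.           0.           1.        ]] [[ 1.07853639e-04 -9.60825180e-01 -2.77155121e-01  7.01205843e-02]
 [ 9.99999834e-01 -5.32913296e-05  5.73892596e-04 -9.56136018e-04]
 [-5.66180422e-04 -2.77155137e-01  9.60825015e-01 -1.34864476e-01]
 [ 0.00000000e+00  0.00000000e+00  0.00000000e+00  1.00000000e+00]]
```

View pics/scene0.png

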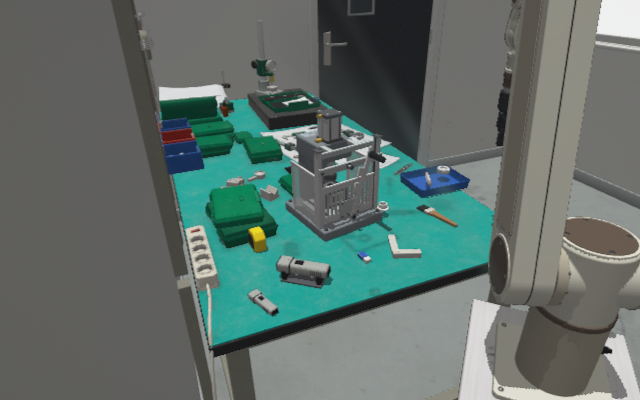

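View pics/top0.png

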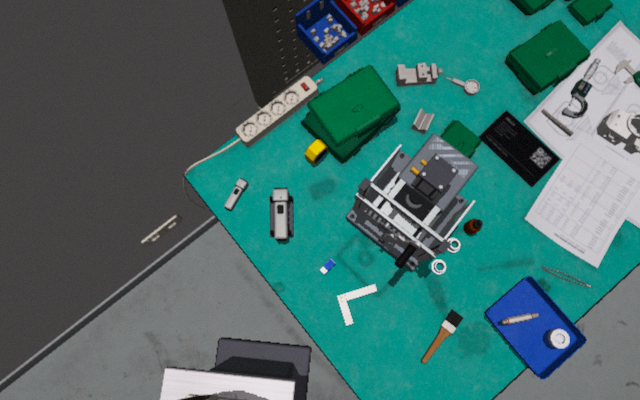

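View pics/wrist0.png

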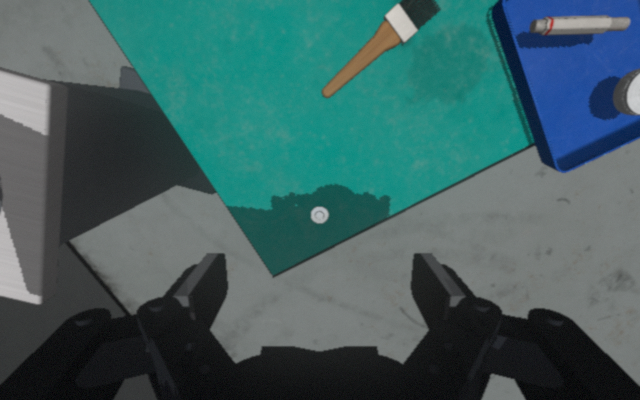

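```bash
python3 - <<'E'
from h import *
import pickle
c=pickle.load(open('top0.pkl','rb')); crop(c,'topA.png',335,120,485,290,4.0*0.85); crop(c,'topB.png',210,165,310,255,6)
c=pickle.load(open('scene0.pkl','rb')); crop(c,'scA.png',270,100,400,240,4.2); crop(c,'scB.png',240,240,340,310,7)
E
```

```text
(no output)
```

View pics/topA.png

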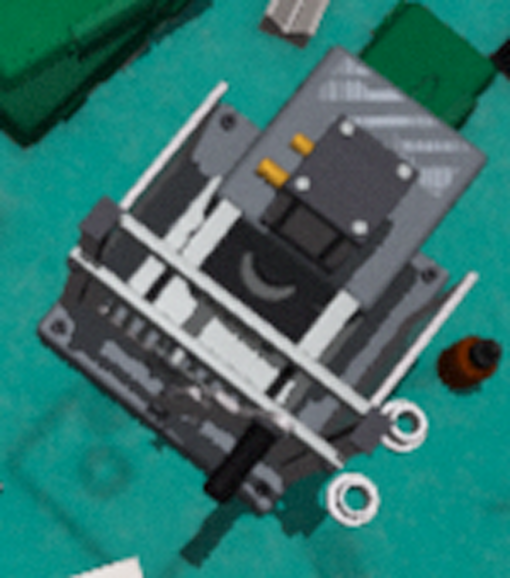

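View pics/topB.png

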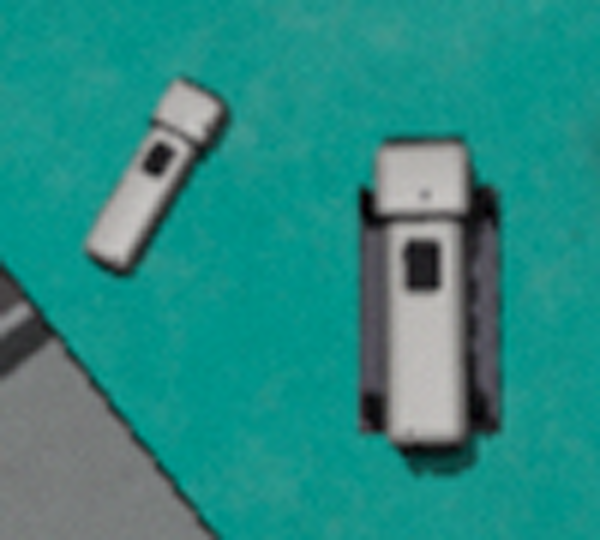

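View pics/scA.png

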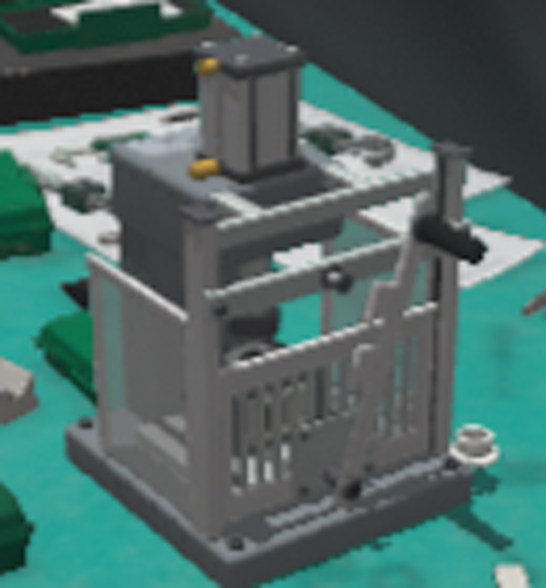

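View pics/scB.png

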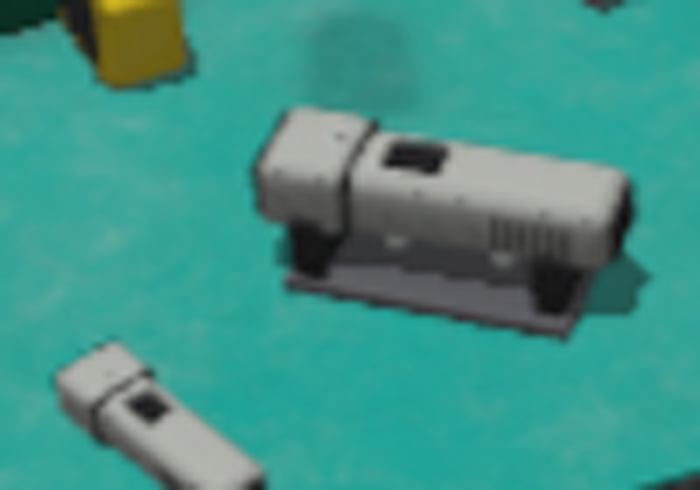

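```bash
cat >> h.py <<'E'
def cloud(c,T=None):
    T=c['pose'] if T is None else T
    v,u=np.mgrid[0:400,0:640]; z=c['z_map']; K=c['intrinsics']
    P=np.stack([(u-K[0,2])/K[0,0]*z,(v-K[1,2])/K[1,1]*z,z,np.ones_like(z)],-1)@T.T
    P[z<=0]=np.nan
    return P[...,:3]
def proj(c,p,T=None):
    T=c['pose'] if T is None else T
    q=np.linalg.inv(T)@np.append(p,1); K=c['intrinsics']; return (K@(q[:3]/q[2]))[:2]
def ray(c,uv,z,T=None):
    T=c['pose'] if T is None else T
    d=T[:3,:3]@np.linalg.inv(c['intrinsics'])@np.array([uv[0],uv[1],1.]); o=T[:3,3]
    return o+d*(z-o[2])/d[2]
E
python3 - <<'E'
from h import *
import pickle
c=pickle.load(open('top0.pkl','rb')); P=cloud(c)
print('bench z',np.nanmedian(P[300:330,300:340,2]))
# reader
sub=P[195:250,262:300].reshape(-1,3); m=(sub[:,2]>.036)&(sub[:,2]<.06); s=sub[m]
print('reader zmed',np.median(s[:,2]),len(s))
r=cv2.minAreaRect((s[:,:2]*1000).astype(np.float32)); print(r)
sub=P[195:250,262:300].reshape(-1,3); m=(sub[:,2]>.003)&(sub[:,2]<.012); s=sub[m]; print('plate',cv2.minAreaRect((s[:,:2]*1000).astype(np.float32)),len(s))
# post caps
for (u0,v0,u1,v1) in ((355,175,375,200),(435,235,455,260)):
    s=P[v0:v1,u0:u1].reshape(-1,3); m=(s[:,2]>.256)&(s[:,2]<.275); s=s[m]; print('cap',len(s),s.mean(0),np.median(s[:,2]),cv2.minAreaRect((s[:,:2]*1000).astype(np.float32)))
crop(c,'topC.png',350,170,400,210,14); crop(c,'topD.png',385,225,460,280,10)
E
```

```text
bench z 0.0019124084935601138
reader zmed 0.04528296574551516 623
((537.7076416015625, -82.65999603271484), (111.25910949707031, 38.1793212890625), 5.935956001281738)
plate ((531.4127197265625, -80.09845733642578), (141.41004943847656, 96.010498046875), 6.2362494468688965) 594
cap 98 [ 0.58546744 -0.26988725  0.26568178] 0.26557460039505765 ((585.6781005859375, -269.7467041015625), (15.92566204071045, 25.269906997680664), 55.03108596801758)
cap 107 [ 0.4737777  -0.43624784  0.26550247] 0.26542009053380844 ((474.38580322265625, -436.89898681640625), (16.205215454101562, 26.444412231445312), 57.21073913574219)
```

View pics/topC.png

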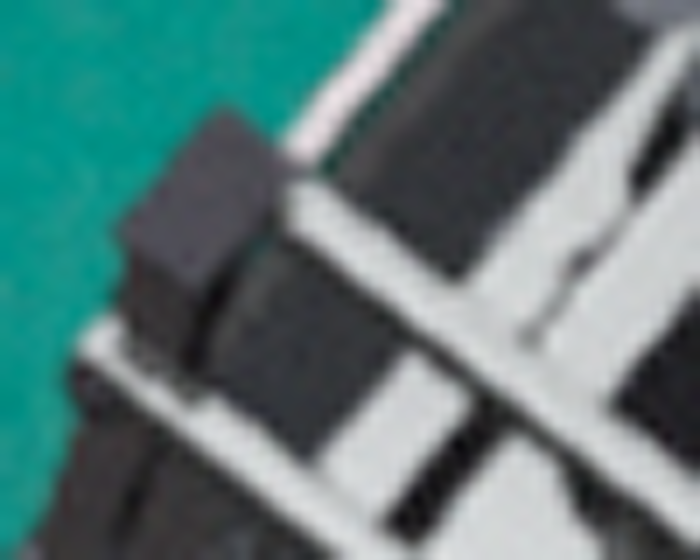

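View pics/topD.png

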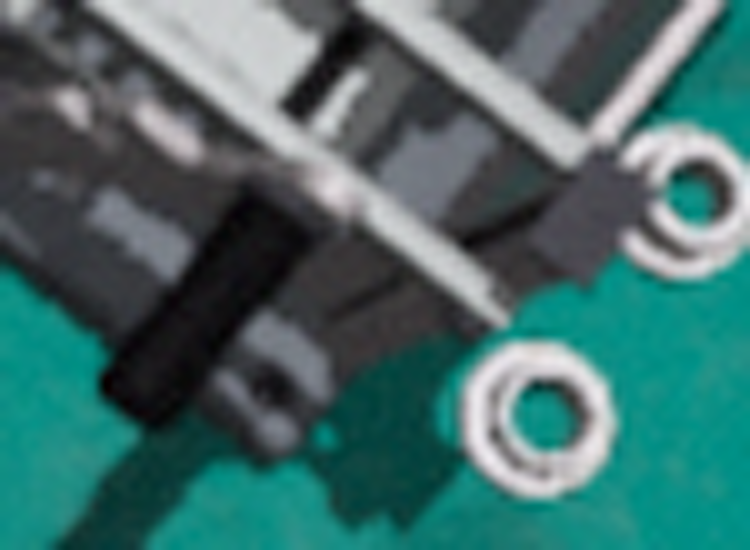

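```bash
python3 - <<'E'
from h import *
import pickle
c=pickle.load(open('top0.pkl','rb'));P=cloud(c)
f=lambda x,y,u0,v0,s:((x+.5)/s-.5+u0,(y+.5)/s-.5+v0)
a=ray(c,f(203,193,350,170,14),.264);b=ray(c,f(592,213,385,225,10),.264);print('caps',a,b,np.linalg.norm(a-b))
yax=(a-b)[:2]/np.linalg.norm(a-b);xax=np.array([yax[1],-yax[0]]);o=(a+b)[:2]/2+.087*xax
print('yaw',np.arctan2(xax[1],xax[0]),'o',o)
# base corners
for n,p in (('baseR',(-.125,-.108,.018)),('baseL',(-.125,.108,.018)),('pin',(-.112,.013,.205)),('knob.3',(-.146,-.190*np.sin(.32),.045+.19*np.cos(.32)))):
    w=np.append(o+p[0]*xax+p[1]*yax,p[2]); q=proj(c,w); print(n,w,q,((q-[335,120])*3.4),(q-[385,225])*10)
cs=pickle.load(open('scene0.pkl','rb'))
for n,p in (('pin',(-.112,.013,.205)),('pivot',(-.112,0,.045)),('capL',(-.087,.1,.264)),('capR',(-.087,-.1,.264))):
    w=np.append(o+p[0]*xax+p[1]*yax,p[2]); print('scene',n,(proj(cs,w)-[270,100])*4.2)
# knob points
sub=P[225:280,385:430].reshape(-1,3); m=(sub[:,2]>.215)&(sub[:,2]<.25);s=sub[m];l=(s[:,:2]-o)@np.stack([xax,yax],1)
print(len(s)); 
k=l[:,0]<-.121
print('knob press x range',l[k].min(0),l[k].max(0),np.median(l[k],0),'z',np.percentile(s[k][:,2],[5,50,95]))
# reader
h=ray(c,f(423,140,210,165,6),.044);t=ray(c,f(425,440,210,165,6),.044);print('reader',h,t,np.linalg.norm(h-t),np.arctan2((h-t)[1],(h-t)[0]))
# plate edges: corners at saddles
for p in ((362,190),(500,188),(362,430),(500,432)):print('plate',ray(c,f(*p,210,165,6),.006))
E
```

```text
caps [ 0.58608299 -0.26869656  0.264     ] [ 0.47370801 -0.43649683  0.264     ] 0.20195313181251662
yaw -0.5900961212636149 o [ 0.60218269 -0.40100705]
baseR [ 0.43822617 -0.42118776  0.018     ] [412.09891076 270.91106951] [262.13629659 513.09763633] [270.9891076 459.1106951]
baseL [ 0.55841741 -0.24171612  0.018     ] [344.25318983 216.49483024] [ 31.46084544 328.08242283] [-407.46810165  -85.05169756]
pin [ 0.51635705 -0.32788414  0.205     ] [386.73925698 224.25157532] [175.91347372 354.45535609] [17.39256977 -7.4842468 ]
knob.3 [ 0.447616   -0.36942686  0.22535473] [405.87865295 257.42748884] [240.98742003 467.25346207] [208.78652949 324.27488845]
scene pin [330.70615894 278.2315343 ]
scene pivot [341.93859598 484.71886213]
scene capL [195.07333877 210.54557795]
scene capR [444.7809903  145.99691539]
446
knob press x range [-0.17064704 -0.06473631] [-0.12115599 -0.04672858] [-0.14684228 -0.0550112 ] z [0.23043681 0.23544081 0.23933246]
reader [ 0.61079066 -0.07368591  0.044     ] [ 0.48498754 -0.08910867  0.044     ] 0.12674496686143671 0.12198575942274889
plate [ 0.59496747 -0.04565909  0.006     ]
plate [ 0.60163214 -0.10491819  0.006     ]
plate [ 0.49131465 -0.05814855  0.006     ]
plate [ 0.49617115 -0.11655893  0.006     ]
```

```bash
cat >> h.py <<'E'
PY=-0.590; PO=np.array([.602,-.401])
xax=np.array([np.cos(PY),np.sin(PY)]); yax=np.array([-np.sin(PY),np.cos(PY)])
def pw(x,y,z): return np.append(PO+x*xax+y*yax,z)
def toP(w): d=np.array(w[:2])-PO; return np.array([d@xax,d@yax,w[2]])
def down(h): # tool x heading h, z down
    return R.from_matrix(np.array([[np.cos(h),np.sin(h),0],[np.sin(h),-np.cos(h),0],[0,0,-1]]).T.T)
def plan(p1,h,n,start=None):
    o=get_obs(); p=np.array(o['eef_pos']); q=R.from_quat(o['tool_rot'])
    if start is not None: p,q=start
    q1=down(h); rv=(q.inv()*q1).as_rotvec()/n
    d=(np.array(p1)-p)/n; rows=[]
    for i in range(n):
        s=q.inv().apply(d)/.05; a=np.degrees(rv)/10
        r=np.round(np.append(s,a),3); rows.append(r.tolist())
        p=p+q.apply(r[:3]*.05); q=q*R.from_rotvec(np.radians(r[3:]*10))
    print('rows',rows); print('end',p,'head',q.as_matrix()[:,0])
    return p,q
def st():
    o=get_obs(); m=R.from_quat(o['tool_rot']).as_matrix()
    print('t',round(o['clock'],3),'tcp',np.round(o['eef_pos'],4),'press',np.round(toP(o['eef_pos']),4),'head',round(np.arctan2(m[1,0],m[0,0]),4),'zax',np.round(m[:,2],4),'F',np.round(o['ft_force'],1),'w',round(o['grip_width'],4),'j',np.round(o['joint_pos'],2))
E
python3 - <<'E'
from h import *
st(); print(down(.277).as_matrix())
print(pw(-.148,-.056,.3))
s=plan(pw(-.148,-.056,.30),PY,8)
E
```

```text
t 0.15 tcp [ 0.137  -0.4804  0.2386] press [-0.3422 -0.3247  0.2386] head 0.2778 zax [-4.0e-04  1.5e-03 -1.0e+00] F [-1.1 -0.9 -0. ] w 0.0853 j [-1.29  0.24  0.    1.34 -0.    1.57]
[[ 0.96188018  0.27347124  0.        ]
 [ 0.27347124 -0.96188018  0.        ]
 [ 0.          0.         -1.        ]]
[ 0.44786456 -0.36519125  0.3       ]
rows [[0.826, -0.064, -0.153, -0.001, 0.0, 0.622], [0.815, -0.153, -0.153, -0.001, 0.0, 0.622], [0.793, -0.241, -0.153, -0.001, 0.0, 0.622], [0.762, -0.325, -0.153, -0.001, 0.0, 0.622], [0.723, -0.406, -0.153, -0.001, 0.0, 0.622], [0.675, -0.482, -0.154, -0.001, 0.0, 0.622], [0.618, -0.552, -0.154, -0.001, 0.0, 0.622], [0.555, -0.616, -0.154, -0.001, 0.0, 0.622]]
end [ 0.44789089 -0.36513012  0.29995002] head [ 8.30559663e-01 -5.56929297e-01 -6.36430627e-04]
```

Call:
send_rows --increments '[[[0.826,-0.064,-0.153,0,0,0.622],[0.815,-0.153,-0.153,0,0,0.622],[0.793,-0.241,-0.153,0,0,0.622],[0.762,-0.325,-0.153,0,0,0.622],[0.723,-0.406,-0.153,0,0,0.622],[0.675,-0.482,-0.153,0,0,0.622],[0.618,-0.552,-0.153,0,0,0.622],[0.555,-0.616,-0.153,0,0,0.622]]]' --grip 0

```text
clock: 1.15
eef_pos: [0.4491, -0.3648, 0.3003]
tool_rot: [0.956, -0.293, -0.0, -0.0]
ft_force: [-0.0, 0.2, 0.3]
grip_width: 0.0853
```

Call:
send_rows --increments '[[[0,0,0,0,0,0],[0,0,0,0,0,0]]]'

```text
clock: 1.4
eef_pos: [0.4475, -0.3653, 0.2999]
tool_rot: [0.957, -0.291, -0.001, -0.0]
ft_force: [-1.1, -0.1, -0.2]
grip_width: 0.085
```

```bash
cat >> h.py <<'E'
def wrist(n):
    o=get_obs(); c=camera('wrist'); T=np.eye(4); T[:3,:3]=R.from_quat(o['tool_rot']).as_matrix(); T[:3,3]=o['eef_pos']; c['pose']=T@c['mount']; save(c,n); return c
E
python3 - <<'E'
from h import *
st(); c=wrist('w1.png'); P=cloud(c)
for n,p in (('knobfront',(-.172,-.0557,.2266)),('knobmid',(-.146,-.0557,.2266)),('pin',(-.112,.013,.205)),('capR',(-.087,-.1,.264)),('capL',(-.087,.1,.264))):
    print(n,proj(c,pw(*p)))
L=(P[...,:2]-PO)@np.stack([xax,yax],1); m=(P[...,2]>.215)&(P[...,2]<.25)&(L[...,0]<-.121)&(L[...,0]>-.18)&(abs(L[...,1]+.056)<.03)
l=L[m]; print(len(l),l.min(0),l.max(0),np.median(l,0),np.percentile(P[...,2][m],[5,50,99]))
E
```

```text
t 1.4 tcp [ 0.4475 -0.3653  0.2999] press [-0.1482 -0.0563  0.2999] head -0.5897 zax [-1.4e-03  6.0e-04 -1.0e+00] F [-1.1 -0.1 -0.2] w 0.085 j [-0.68  0.39  0.37  1.55 -0.    3.05]
knobfront [318.4808336  245.66107182]
knobmid [318.48139475 211.53789802]
pin [225.42890022 158.61187574]
capR [401.38604493 128.04687465]
capL [ 26.64363809 127.89040384]
1788 [-0.1721693 -0.0642727] [-0.12105914 -0.04653335] [-0.14461421 -0.05538899] [0.23008146 0.23467395 0.23704992]
```

View pics/w1.png

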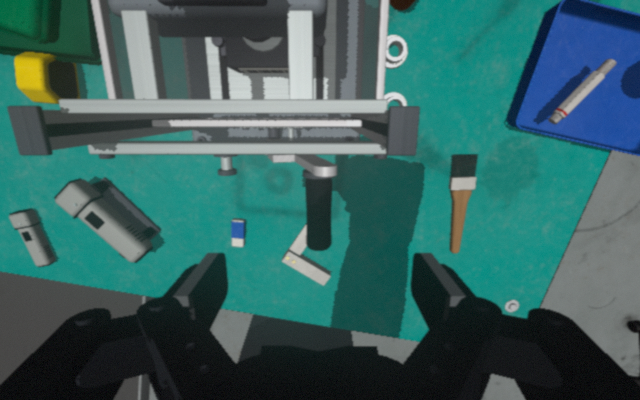

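Call:
send_rows --increments '[[[0,0,0,0,0,-1],[0,0,0,0,0,-1],[0,0,0,0,0,-1],[0,0,0,0,0,-1],[0,0,0,0,0,-1],[0,0,0,0,0,-1],[0,0,0,0,0,-1],[0,0,0,0,0,-1]]]'

```text
clock: 2.45
eef_pos: [0.4465, -0.3662, 0.3005]
tool_rot: [0.919, 0.394, -0.0, -0.0]
ft_force: [-0.3, -0.1, 0.6]
grip_width: 0.0854
```

Call:
send_rows --increments '[[[0,0,0,0,0,-1],[0,0,0,0,0,-1],[0,0,0,0,0,-1],[0,0,0,0,0,-1],[0,0,0,0,0,-1],[0,0,0,0,0,-1],[0,0,0,0,0,-1],[0,0,0,0,0,-1]]]'

```text
clock: 3.45
eef_pos: [0.4464, -0.3662, 0.3005]
tool_rot: [0.451, 0.893, -0.0, -0.0]
ft_force: [-0.2, 0.2, -0.2]
grip_width: 0.0852
```

Call:
send_rows --increments '[[[0,0,0,0,0,-1],[0,0,0,0,0,-1],[0,0,0,0,0,0],[0,0,0,0,0,0]]]'

```text
clock: 3.95
eef_pos: [0.4472, -0.3659, 0.3006]
tool_rot: [0.293, 0.956, 0.0, -0.0]
ft_force: [0.4, 0.7, 0.3]
grip_width: 0.0855
```

```bash
python3 - <<'E'
from h import *
st(); plan(pw(-.148,-.0555,.216),PY+np.pi,4)
E
```

```text
t 3.95 tcp [ 0.4472 -0.3659  0.3006] press [-0.1481 -0.0569  0.3006] head 2.5475 zax [-1.e-04  0.e+00 -1.e+00] F [0.4 0.7 0.3] w 0.0855 j [-0.69  0.39  0.37  1.55 -0.   -0.09]
rows [[-0.001, 0.007, 0.423, -0.0, -0.0, -0.006], [-0.001, 0.007, 0.423, -0.0, -0.0, -0.006], [-0.001, 0.007, 0.423, -0.0, -0.0, -0.006], [-0.001, 0.007, 0.423, -0.0, -0.0, -0.006]]
end [ 0.44817091 -0.36484148  0.2159511 ] head [-8.30972720e-01  5.56313149e-01  1.35669196e-04]
```

Call:
send_rows --increments '[[[0,0.005,0.42,0,0,0],[0,0.005,0.42,0,0,0],[0,0.005,0.42,0,0,0],[0,0.005,0.42,0,0,0],[0,0,0,0,0,0]]]'

```text
clock: 4.58
eef_pos: [0.4473, -0.364, 0.2147]
tool_rot: [0.292, 0.956, 0.001, -0.002]
ft_force: [0.3, 0.5, 0.6]
grip_width: 0.0859
```

Call:
send_rows --increments '[[[0,0,0,0,0,0],[0,0,0,0,0,0],[0,0,0,0,0,0],[0,0,0,0,0,0],[0,0,0,0,0,0],[0,0,0,0,0,0],[0,0,0,0,0,0]]]' --grip 1

```text
clock: 5.45
eef_pos: [0.4486, -0.365, 0.2172]
tool_rot: [0.291, 0.957, -0.0, 0.001]
ft_force: [-0.8, 0.1, 5.1]
grip_width: 0.0165
```

```bash
python3 - <<'E'
from h import *
st()
E
```

```text
t 5.45 tcp [ 0.4486 -0.365   0.2172] press [-0.1475 -0.0554  0.2172] head 2.5508 zax [ 7.e-04 -1.e-03 -1.e+00] F [-0.8  0.1  5.1] w 0.0165 j [-0.68  0.41  0.18  1.34 -0.   -0.09]
```

Call:
send_rows --increments '[[[0,-0.08,-0.12,0,0,0],[0,-0.08,-0.12,0,0,0],[0,0,-0.3,0,0,0],[0,0,-0.36,0,0,0],[0,0,-0.36,0,0,0],[0,0,-0.36,0,0,0],[0,0,-0.34,0,0,0],[0,0,0,0,0,0]]]'

```text
clock: 6.45
eef_pos: [0.4451, -0.3702, 0.3142]
tool_rot: [0.291, 0.957, 0.002, 0.0]
ft_force: [3.6, 2.4, -4.8]
grip_width: 0.0162
```

```bash
python3 - <<'E'
from h import *
st(); c=camera('scene'); crop(c,'scC.png',270,100,400,240,4.2)
c=camera('top'); crop(c,'topE.png',335,120,485,290,3.4)
E
```

```text
t 6.45 tcp [ 0.4451 -0.3702  0.3142] press [-0.1476 -0.0617  0.3142] head 2.5519 zax [ 0.0015  0.0032 -1.    ] F [ 3.6  2.4 -4.8] w 0.0162 j [-0.7   0.39  0.41  1.59  0.   -0.11]
```

View pics/scC.png

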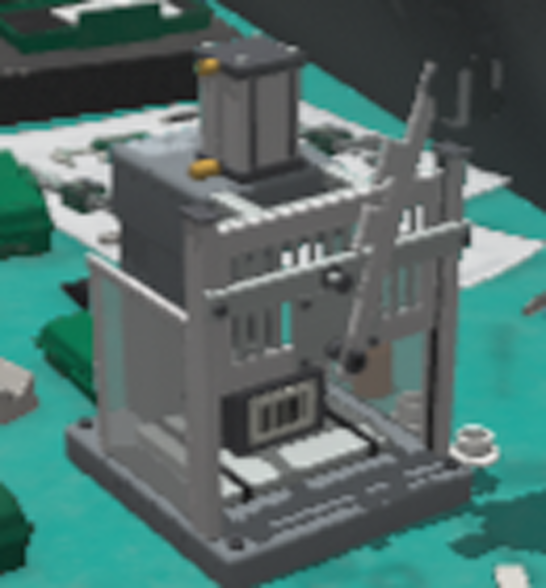

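Call:
send_rows --increments '[[[0,0.2,-0.064,0,0,0],[0,0.22,-0.056,0,0,0],[0,0.224,-0.044,0,0,0],[0,0.226,-0.029,0,0,0],[0,0.19,-0.014,0,0,0],[0,0.19,-0.005,0,0,0],[0,0,0,0,0,0],[0,0,0,0,0,0]]]'

```text
clock: 7.55
eef_pos: [0.4793, -0.3189, 0.3252]
tool_rot: [0.291, 0.957, 0.001, 0.0]
ft_force: [3.6, -2.6, -4.2]
grip_width: 0.0157
```

```bash
python3 - <<'E'
from h import *
st(); c=camera('scene'); crop(c,'scD.png',270,100,400,240,4.2)
for p in ((-.115,0,.335),(-.112,0,.145),(-.112,0,.335-.19)): print((proj(c,pw(*p))-[270,100])*4.2)
E
```

```text
t 7.55 tcp [ 0.4793 -0.3189  0.3252] press [-1.476e-01 -1.000e-04  3.252e-01] head 2.5513 zax [ 1.e-03  9.e-04 -1.e+00] F [ 3.6 -2.6 -4.2] w 0.0157 j [-0.59  0.38  0.43  1.61  0.    0.  ]
[354.40127523  81.1090946 ]
[345.13480902 356.00720392]
[345.13480902 356.00720392]
```

View pics/scD.png

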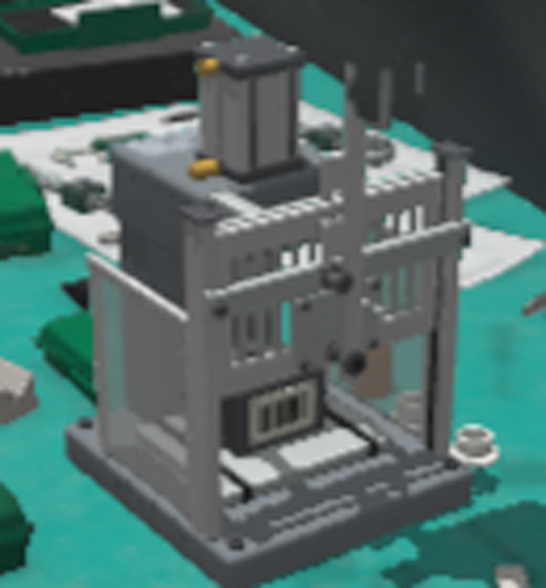

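Call:
send_rows --increments '[[[0,0,0.07,0,0,0],[0,0,0.07,0,0,0],[0,0,0.07,0,0,0],[0,0,0.07,0,0,0],[0,0,0,0,0,0],[0,0,0,0,0,0]]]'

```text
clock: 8.35
eef_pos: [0.4789, -0.3195, 0.3124]
tool_rot: [0.291, 0.957, -0.0, 0.001]
ft_force: [0.8, -0.5, 3.9]
grip_width: 0.0161
```

```bash
python3 - <<'E'
from h import *
st(); c=camera('scene'); crop(c,'scE.png',310,130,370,200,8)
E
```

```text
t 8.35 tcp [ 0.4789 -0.3195  0.3124] press [-0.1476 -0.0008  0.3124] head 2.5508 zax [ 0.0016 -0.0012 -1.    ] F [ 0.8 -0.5  3.9] w 0.0161 j [-0.59  0.38  0.39  1.58 -0.    0.  ]
```

View pics/scE.png

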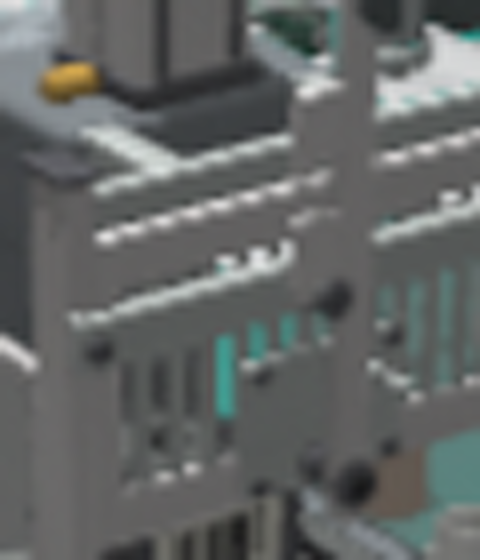

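Call:
send_rows --increments '[[[0,0,0.03,0,0,0],[0,0,0.03,0,0,0],[0,0,0,0,0,0],[0,0,0,0,0,0]]]'

```text
clock: 8.9
eef_pos: [0.479, -0.3197, 0.312]
tool_rot: [0.291, 0.957, -0.001, 0.003]
ft_force: [-1.8, 0.9, 15.0]
grip_width: 0.0161
```

```bash
python3 - <<'E'
from h import *
st(); c=camera('scene'); crop(c,'scF.png',310,130,370,200,8)
E
```

```text
t 8.9 tcp [ 0.479  -0.3197  0.312 ] press [-0.1475 -0.0009  0.312 ] head 2.5508 zax [ 0.0044 -0.0032 -1.    ] F [-1.8  0.9 15. ] w 0.0161 j [-0.59  0.38  0.38  1.57 -0.    0.  ]
```

View pics/scF.png

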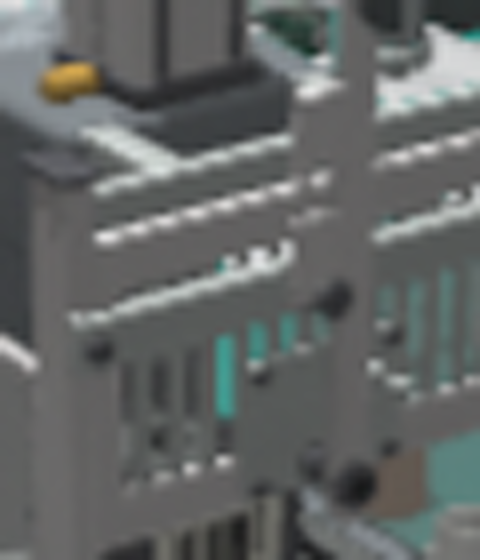

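```bash
python3 - <<'E'
from h import *
import pickle
c=pickle.load(open('scene0.pkl','rb')); crop(c,'scG.png',310,170,370,240,8)
for h in (0,.082,.085,.088,.092): print(h,(proj(c,pw(-.112,0,.045+h))-[310,130 if h else 170])*8)
E
```

```text
0 [331.80284316 363.36805374]
0.082 [336.35866906 483.72555891]
0.085 [336.53110556 476.16915704]
0.088 [336.70396319 468.59429991]
0.092 [336.93509784 458.46566516]
```

View pics/scG.png

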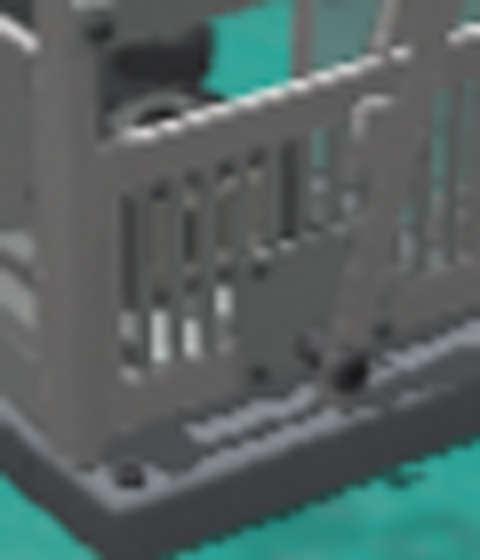

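Call:
send_rows --increments '[[[0,0,-0.03,0,0,0],[0,0,0,0,0,0]]]'

```text
clock: 9.2
eef_pos: [0.479, -0.3196, 0.3122]
tool_rot: [0.291, 0.957, -0.001, 0.002]
ft_force: [-0.2, -0.6, 9.4]
grip_width: 0.0157
```

Call:
send_rows --increments '[[[0,0,0,0,0,0],[0,0,0,0,0,0],[0,0,0,0,0,0],[0,0,0,0,0,0],[0,0,0,0,0,0]]]' --grip 0

```text
clock: 9.82
eef_pos: [0.4788, -0.3193, 0.3094]
tool_rot: [0.291, 0.957, 0.0, -0.0]
ft_force: [0.3, -0.8, -0.3]
grip_width: 0.0852
```

```bash
python3 - <<'E'
from h import *
st(); c=camera('scene'); crop(c,'scH.png',310,100,380,200,6)
E
```

```text
t 9.825 tcp [ 0.4788 -0.3193  0.3094] press [-0.1478 -0.0007  0.3094] head 2.5509 zax [-5.e-04  3.e-04 -1.e+00] F [ 0.3 -0.8 -0.3] w 0.0852 j [-0.59  0.38  0.38  1.57  0.    0.  ]
```

View pics/scH.png

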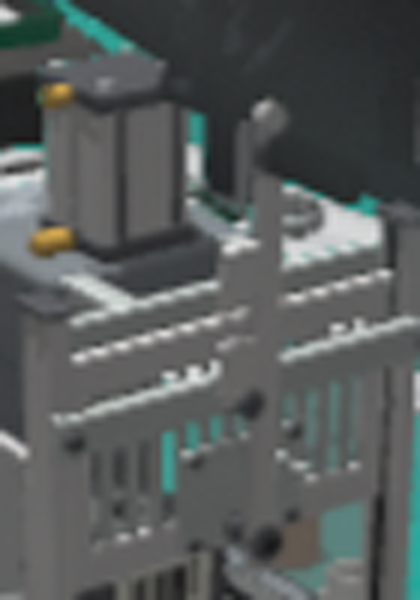

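Call:
send_rows --increments '[[[0,0,-0.5,0,0,0],[0,0,-0.8,0,0,0],[0,0,-0.3,0,0,0],[0,0,0,0,0,0]]]'

```text
clock: 10.38
eef_pos: [0.4794, -0.3198, 0.391]
tool_rot: [0.291, 0.957, -0.0, 0.002]
ft_force: [1.0, -0.5, 0.4]
grip_width: 0.0852
```

```bash
python3 - <<'E'
from h import *
st(); s=plan([.545,-.0813,.36],np.pi+.115,7); plan([.547,-.0813,.2],np.pi+.115,4,s)
c=camera('scene');crop(c,'scI.png',270,60,400,240,3.2)
E
```

```text
t 10.375 tcp [ 0.4794 -0.3198  0.391 ] press [-0.1471 -0.0007  0.391 ] head 2.5509 zax [ 0.0027 -0.0018 -1.    ] F [ 1.  -0.5  0.4] w 0.0852 j [-0.59  0.41  0.63  1.79 -0.    0.  ]
rows [[0.224, 0.67, 0.088, -0.001, 0.003, -0.578], [0.155, 0.689, 0.088, -0.001, 0.003, -0.578], [0.085, 0.702, 0.088, -0.001, 0.003, -0.578], [0.014, 0.706, 0.088, -0.001, 0.003, -0.578], [-0.057, 0.704, 0.088, -0.001, 0.003, -0.578], [-0.128, 0.695, 0.089, -0.001, 0.003, -0.578], [-0.197, 0.678, 0.089, -0.001, 0.003, -0.578]]
end [ 0.54497083 -0.08136839  0.359996  ] head [-9.93340913e-01 -1.15211158e-01  4.69599244e-04]
rows [[-0.01, -0.001, 0.8, 0.0, -0.001, 0.001], [-0.01, -0.001, 0.8, 0.0, -0.001, 0.001], [-0.01, -0.001, 0.8, 0.0, -0.001, 0.001], [-0.01, -0.001, 0.8, 0.0, -0.001, 0.001]]
end [ 0.54694293 -0.08130131  0.19999555] head [-9.93421207e-01 -1.14517484e-01 -2.28358119e-04]
```

View pics/scI.png

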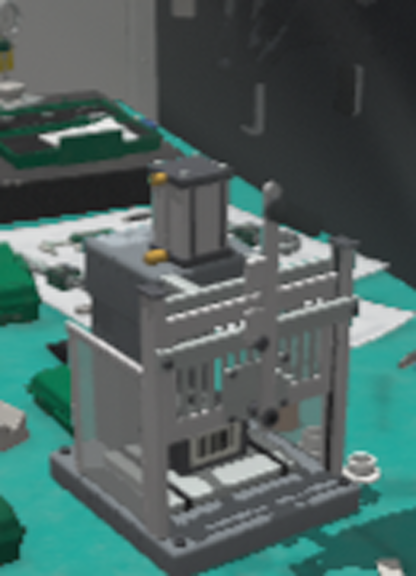

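Call:
send_rows --increments '[[[0.224,0.67,0.088,0,0.002,-0.578],[0.155,0.689,0.088,0,0.002,-0.578],[0.085,0.702,0.088,0,0.002,-0.578],[0.014,0.706,0.088,0,0,-0.578],[-0.057,0.704,0.088,0,0,-0.578],[-0.128,0.695,0.088,0,0,-0.578],[-0.197,0.678,0.088,0,0,-0.578],[0,0,0,0,0,0]]]'

```text
clock: 11.42
eef_pos: [0.5441, -0.0788, 0.3567]
tool_rot: [-0.06, 0.998, 0.001, -0.002]
ft_force: [-0.2, 0.8, 0.1]
grip_width: 0.0854
```

Call:
send_rows --increments '[[[0,0,0.8,0,0,0],[0,0,0.8,0,0,0],[0,0,0.8,0,0,0],[0,0,0.8,0,0,0],[0,0,0,0,0,0],[0,0,0,0,0,0]]]'

```text
clock: 12.18
eef_pos: [0.5447, -0.0815, 0.2]
tool_rot: [-0.057, 0.998, 0.0, 0.0]
ft_force: [-0.4, 1.5, 0.7]
grip_width: 0.0855
```

```bash
python3 - <<'E'
from h import *
import pickle
st(); c=wrist('w2.png'); pickle.dump(c,open('w2.pkl','wb'))
E
```

```text
t 12.175 tcp [ 0.5447 -0.0815  0.2   ] press [-0.2253  0.2336  0.2   ] head -3.0272 zax [ 4.e-04  1.e-04 -1.e+00] F [-0.4  1.5  0.7] w 0.0855 j [-0.15  0.36  0.07  1.28  0.   -0.26]
```

View pics/w2.png

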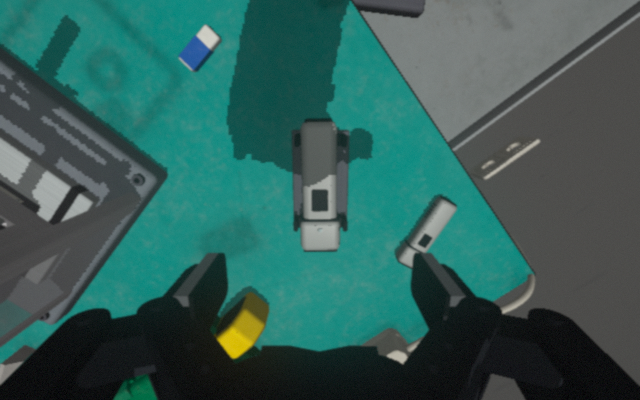

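```bash
python3 - <<'E'
from h import *
import pickle
c=pickle.load(open('w2.pkl','rb')); P=cloud(c); crop(c,'w2c.png',280,105,370,265,3.75)
s=P[100:260,275:370].reshape(-1,3); s=s[np.isfinite(s[:,0])]
a=s[(s[:,2]>.0405)&(s[:,2]<.056)]; print(len(a),np.median(a[:,2]),cv2.minAreaRect((a[:,:2]*1000).astype(np.float32)))
print('bench',np.median(s[s[:,2]<.004][:,2]))
# body only, fit PCA along
b=a; m,cov=b[:,:2].mean(0),np.cov(b[:,:2].T); w,v=np.linalg.eigh(cov); print(m,np.arctan(v[1,1]/v[0,1]))
ax=np.array([np.cos(.115),np.sin(.115)]);t=(b[:,:2]-[.547,-.0813])@ax; print('along',t.min(),t.max()); n=(b[:,:2]-[.547,-.0813])@[-ax[1],ax[0]]
for lo,hi in ((-.06,-.03),(-.03,0),(0,.025),(.035,.06)):
    k=(t>lo)&(t<hi); print(lo,np.percentile(n[k],[2,98]),np.percentile(n[k],[2,98]).mean(),np.median(b[k][:,2]))
E
```

```text
4411 0.04441288079075617 ((545.9070434570312, -80.31634521484375), (131.17355346679688, 39.82984161376953), 6.8413238525390625)
bench 0.000310374710397493
[ 0.54561621 -0.08084496] 0.12897806351747956
along -0.06653526213217074 0.06466550545854033
-0.06 [-0.01488053  0.01482423] -2.8147792470902336e-05 0.043998994125915875
-0.03 [-0.01445289  0.0151998 ] 0.00037345411767379655 0.04400071129247435
0 [-0.01399684  0.01555479] 0.0007789786059904111 0.04469861514780479
0.035 [-0.01740853  0.02004927] 0.0013203707073869506 0.046109859670649456
```

View pics/w2c.png

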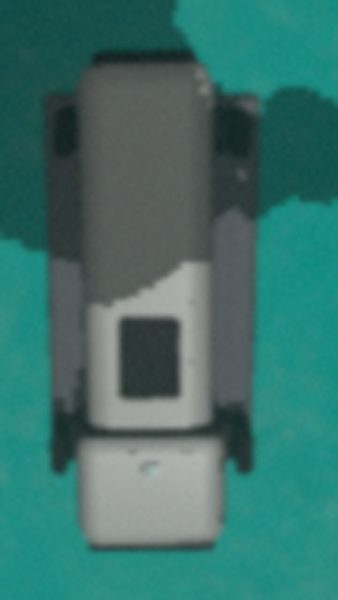

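Call:
send_rows --increments '[[[-0.027,0.011,0.8,0,0,-0.072],[0,0,0.8,0,0,0],[0,0,0.8,0,0,0],[0,0,0.7,0,0,0],[0,0,0.46,0,0,0],[0,0,0,0,0,0],[0,0,0,0,0,0]]]'

```text
clock: 13.1
eef_pos: [0.5473, -0.0805, 0.0229]
tool_rot: [-0.064, 0.998, -0.0, 0.001]
ft_force: [0.1, -0.7, 0.6]
grip_width: 0.0852
```

Call:
send_rows --increments '[[[0,0,0,0,0,0],[0,0,0,0,0,0],[0,0,0,0,0,0],[0,0,0,0,0,0],[0,0,0,0,0,0],[0,0,0,0,0,0]]]' --grip 1

```text
clock: 13.85
eef_pos: [0.546, -0.0802, 0.0217]
tool_rot: [-0.064, 0.998, 0.0, 0.0]
ft_force: [-0.7, -1.2, 5.6]
grip_width: 0.0328
```

```bash
python3 - <<'E'
from h import *
import pickle
st()
E
```

```text
t 13.85 tcp [ 0.546  -0.0802  0.0217] press [-0.225   0.2354  0.0217] head -3.0135 zax [ 6.e-04  2.e-04 -1.e+00] F [-0.7 -1.2  5.6] w 0.0328 j [-0.15  0.53 -0.18  0.86  0.   -0.27]
```

```bash
python3 - <<'E'
from h import *
o=get_obs(); p=np.array(o['eef_pos']);q=R.from_quat(o['tool_rot'])
s=plan(p+[0,0,.1],.128+np.pi,3); s=plan(pw(-.253,0,.12),PY+np.pi,8,s); plan(pw(-.253,0,.0587),PY+np.pi,2,s); print(pw(-.253,0,.0587))
E
```

```text
rows [[-0.0, 0.0, -0.667, 0.0, 0.001, 0.0], [-0.0, 0.0, -0.667, 0.0, 0.001, 0.0], [-0.0, 0.0, -0.667, 0.0, 0.001, 0.0]]
end [ 0.54597965 -0.08025506  0.12173877] head [-9.91811741e-01 -1.27708476e-01 -1.24754405e-04]
rows [[0.44, -0.397, 0.004, 0.0, 0.0, 0.514], [0.402, -0.435, 0.004, 0.0, 0.0, 0.514], [0.362, -0.469, 0.004, 0.0, 0.0, 0.514], [0.318, -0.5, 0.004, 0.0, 0.0, 0.514], [0.272, -0.526, 0.004, 0.0, 0.0, 0.514], [0.224, -0.549, 0.004, 0.0, 0.0, 0.514], [0.174, -0.566, 0.004, 0.0, 0.0, 0.514], [0.123, -0.58, 0.004, 0.0, 0.0, 0.514]]
end [ 0.39181124 -0.2602641   0.12010153] head [-8.31151373e-01  5.56046216e-01 -3.06518893e-05]
rows [[0.0, -0.0, 0.614, 0.0, 0.0, 0.001], [0.0, -0.0, 0.614, 0.0, 0.0, 0.001]]
end [ 0.39181808 -0.26025725  0.05870153] head [-8.30957225e-01  5.56336309e-01 -3.05979258e-05]
[ 0.39177201 -0.26024066  0.0587    ]
```

Call:
send_rows --increments '[[[0,0,-0.4,0,0,0],[0,0,-0.6,0,0,0],[0,0,-0.6,0,0,0],[0,0,-0.4,0,0,0],[0,0,0,0,0,0]]]'

```text
clock: 14.48
eef_pos: [0.5464, -0.0803, 0.122]
tool_rot: [-0.064, 0.998, -0.0, 0.001]
ft_force: [-0.6, 0.3, -1.3]
grip_width: 0.0329
```

```bash
python3 - <<'E'
from h import *
st(); c=wrist('w3.png')
E
```

```text
t 14.475 tcp [ 0.5464 -0.0803  0.122 ] press [-0.2246  0.2356  0.122 ] head -3.0135 zax [ 1.9e-03  1.0e-04 -1.0e+00] F [-0.6  0.3 -1.3] w 0.0329 j [-0.15  0.42 -0.06  1.09  0.   -0.27]
```

View pics/w3.png

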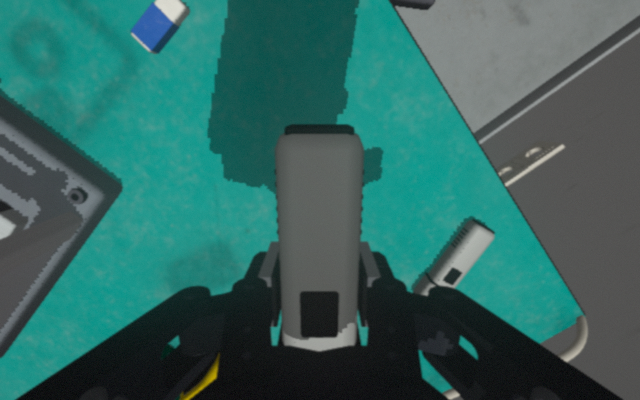

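Call:
send_rows --increments '[[[0.44,-0.397,0,0,0,0.514],[0.402,-0.435,0,0,0,0.514],[0.362,-0.469,0,0,0,0.514],[0.318,-0.5,0,0,0,0.514],[0.272,-0.526,0,0,0,0.514],[0.224,-0.549,0,0,0,0.514],[0.174,-0.566,0,0,0,0.514],[0.123,-0.58,0,0,0,0.514]]]'

```text
clock: 15.52
eef_pos: [0.3895, -0.2601, 0.1191]
tool_rot: [0.292, 0.956, 0.001, -0.002]
ft_force: [-0.0, 0.1, -0.6]
grip_width: 0.0329
```

Call:
send_rows --increments '[[[0,0,0,0,0,0],[0,0,0.4,0,0,0],[0,0,0.5,0,0,0],[0,0,0.3,0,0,0],[0,0,0,0,0,0],[0,0,0,0,0,0]]]'

```text
clock: 16.27
eef_pos: [0.3916, -0.2598, 0.0609]
tool_rot: [0.29, 0.957, 0.0, -0.001]
ft_force: [-0.1, -0.3, -0.6]
grip_width: 0.0327
```

```bash
python3 - <<'E'
from h import *
st(); c=wrist('w4.png'); P=cloud(c)
s=P[120:330,280:360].reshape(-1,3); s=s[(s[:,2]>.075)&(s[:,2]<.095)]; l=np.c_[(s[:,:2]-PO)@np.stack([xax,yax],1),s[:,2]]
print(len(l),l.min(0),l.max(0))
k=abs(l[:,1]-np.median(l[:,1]))<.01
print('pitch',np.polyfit(l[k,0],l[k,2],1))
for a in np.arange(-.32,-.23,.015):
    kk=(l[:,0]>a)&(l[:,0]<a+.015)
    if kk.sum()>20: print(round(a,3),np.percentile(l[kk,1],[2,98]),np.percentile(l[kk,1],[2,98]).mean(),np.median(l[kk,2]))
c=camera('scene'); crop(c,'scJ.png',250,100,410,260,3.6); c=camera('top'); crop(c,'topJ.png',300,120,480,310,3)
E
```

```text
t 16.275 tcp [ 0.3916 -0.2598  0.0609] press [-2.534e-01  2.000e-04  6.090e-02] head 2.5529 zax [-1.1e-03  8.0e-04 -1.0e+00] F [-0.1 -0.3 -0.6] w 0.0327 j [-0.59  0.34 -0.36  0.87  0.    0.  ]
16127 [-0.32005904 -0.01665036  0.07503038] [-0.2299719   0.01756696  0.08697332]
pitch [0.03230336 0.09260059]
-0.32 [-0.01323517  0.01458645] 0.000675638877759864 0.08257793785418077
-0.305 [-0.01370812  0.01514522] 0.0007185477478963437 0.08335154999817573
-0.29 [-0.01421737  0.01576356] 0.0007730971298773046 0.08333122059456985
-0.275 [-0.01473266  0.01672525] 0.000996296150264175 0.08327648172230659
-0.26 [-0.01543433  0.01691508] 0.0007403742788031058 0.08354358079274748
-0.245 [-0.01590619  0.01687192] 0.0004828652995831212 0.08376198346670434
```

View pics/scJ.png

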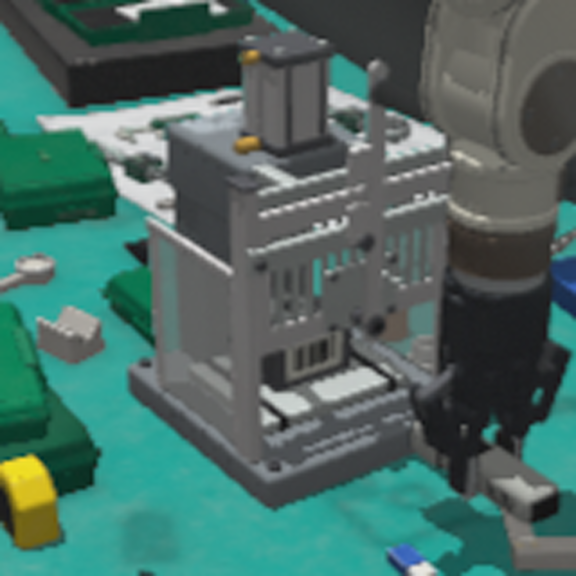

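View pics/topJ.png

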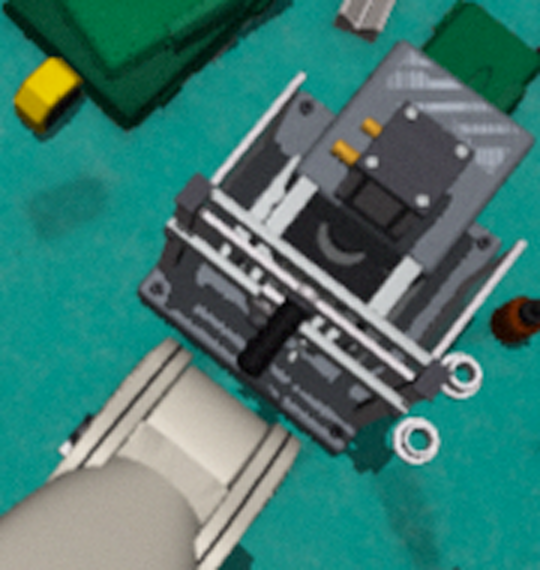

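Call:
send_rows --increments '[[[0,-0.01,0.04,0,0,0],[0,0,0,0,0,0],[0,0,0,0,0,0],[0,0,0,0,0,0],[0,0,0,0,0,0],[0,0,0,0,0,0],[0,0,0,0,0,0],[0,0,0,0,0,0]]]'

```text
clock: 17.42
eef_pos: [0.3909, -0.2606, 0.0589]
tool_rot: [0.291, 0.957, 0.0, -0.001]
ft_force: [-0.6, -0.8, -1.8]
grip_width: 0.0328
```

```bash
python3 - <<'E'
from h import *
st(); c=wrist('w5.png'); c=camera('scene'); save(c,'scK.png'); crop(c,'scK2.png',320,180,420,250,7)
E
```

```text
t 17.425 tcp [ 0.3909 -0.2606  0.0589] press [-0.2535 -0.0007  0.0589] head 2.5519 zax [-9.e-04  4.e-04 -1.e+00] F [-0.6 -0.8 -1.8] w 0.0328 j [-0.59  0.35 -0.36  0.86 -0.    0.  ]
```

View pics/scK2.png

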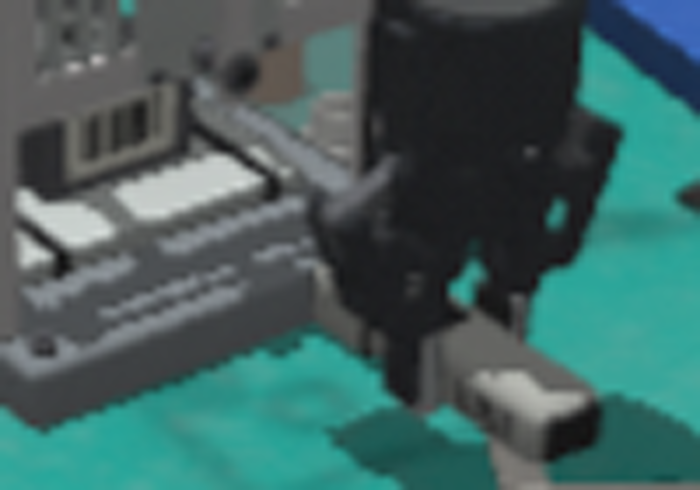

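View pics/w5.png

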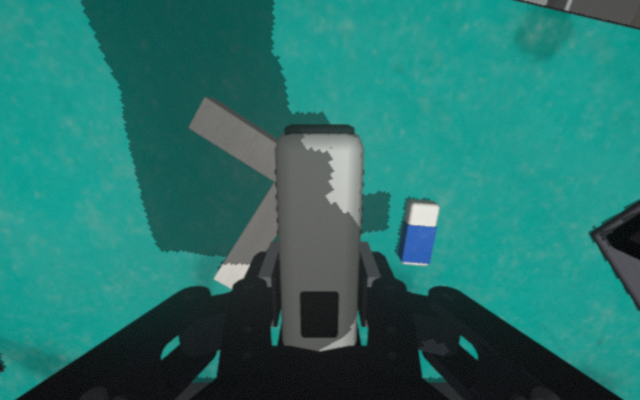

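Call:
send_rows --increments '[[[0,0,0,0,0,0],[0,0,0,0,0,0],[0,0,0,0,0,0],[0,0,0,0,0,0],[0,0,0,0,0,0],[0,0,0,0,0,0],[0,0,0,0,0,0],[0,0,0,0,0,0]]]'

```text
clock: 18.52
eef_pos: [0.391, -0.2606, 0.0589]
tool_rot: [0.291, 0.957, 0.0, -0.001]
ft_force: [-0.7, 0.0, -0.1]
grip_width: 0.0329
```

Call:
send_rows --increments '[[[0,0,0,0,0,0],[0,0,0,0,0,0],[0,0,0,0,0,0],[0,0,0,0,0,0],[0,0,0,0,0,0],[0,0,0,0,0,0],[0,0,0,0,0,0],[0,0,0,0,0,0]]]'

```text
clock: 19.52
eef_pos: [0.391, -0.2606, 0.0589]
tool_rot: [0.291, 0.957, 0.0, -0.0]
ft_force: [0.5, 0.2, -0.3]
grip_width: 0.0332
```

```bash
python3 - <<'E'
from h import *
st(); o=get_obs(); p=np.array(o['eef_pos'])
s=plan(p+[0,0,.0625],PY+np.pi,3); s=plan([.546,-.0803,.1217],np.pi+.128,8,s); s=plan([.546,-.0803,.05],np.pi+.128,3,s)
E
```

```text
t 19.525 tcp [ 0.391  -0.2606  0.0589] press [-0.2535 -0.0007  0.0589] head 2.5519 zax [-9.e-04  4.e-04 -1.e+00] F [ 0.5  0.2 -0.3] w 0.0332 j [-0.59  0.35 -0.36  0.86 -0.    0.  ]
rows [[0.0, -0.0, -0.417, -0.0, -0.002, 0.001], [0.0, -0.0, -0.417, -0.0, -0.002, 0.001], [0.0, -0.0, -0.417, -0.0, -0.002, 0.001]]
end [ 0.39100933 -0.26061054  0.12147062] head [-8.30830570e-01  5.56525434e-01 -7.63641812e-05]
rows [[-0.071, 0.59, -0.001, -0.0, 0.0, -0.514], [-0.124, 0.581, -0.001, -0.0, 0.0, -0.514], [-0.175, 0.568, -0.001, -0.0, 0.0, -0.514], [-0.225, 0.55, -0.001, -0.0, 0.0, -0.514], [-0.274, 0.528, -0.001, -0.0, 0.0, -0.514], [-0.32, 0.501, -0.001, -0.0, 0.0, -0.514], [-0.364, 0.47, -0.001, -0.0, 0.0, -0.514], [-0.404, 0.436, -0.001, -0.0, 0.0, -0.514]]
end [ 0.54599453 -0.08031076  0.12183524] head [-9.91885231e-01 -1.27136487e-01  4.70784554e-05]
rows [[-0.0, 0.0, 0.479, -0.0, -0.0, -0.001], [-0.0, 0.0, 0.479, -0.0, -0.0, -0.001], [-0.0, 0.0, 0.479, -0.0, -0.0, -0.001]]
end [ 0.54599273 -0.08032331  0.04998525] head [-9.91818526e-01 -1.27655820e-01  4.71674857e-05]
```

Call:
send_rows --increments '[[[0,0,-0.4,0,0,0],[0,0,-0.5,0,0,0],[0,0,-0.35,0,0,0],[0,0,0,0,0,0]]]'

```text
clock: 20.02
eef_pos: [0.392, -0.2613, 0.1227]
tool_rot: [0.291, 0.957, -0.0, 0.001]
ft_force: [0.4, -0.4, -1.4]
grip_width: 0.0333
```

Call:
send_rows --increments '[[[-0.071,0.59,0,0,0,-0.514],[-0.124,0.581,0,0,0,-0.514],[-0.175,0.568,0,0,0,-0.514],[-0.225,0.55,0,0,0,-0.514],[-0.274,0.528,0,0,0,-0.514],[-0.32,0.501,0,0,0,-0.514],[-0.364,0.47,0,0,0,-0.514],[-0.404,0.436,0,0,0,-0.514]]]'

```text
clock: 21.02
eef_pos: [0.5457, -0.0793, 0.1199]
tool_rot: [-0.065, 0.998, 0.0, -0.002]
ft_force: [-0.1, 0.7, -1.3]
grip_width: 0.0329
```

Call:
send_rows --increments '[[[0,0,0,0,0,0],[0,0,0.4,0,0,0],[0,0,0.5,0,0,0],[0,0,0.3,0,0,0],[0,0,0,0,0,0],[0,0,0,0,0,0],[0,0,0,0,0,0]]]'

```text
clock: 21.9
eef_pos: [0.5466, -0.0804, 0.0624]
tool_rot: [-0.064, 0.998, 0.0, 0.001]
ft_force: [0.2, -1.0, -0.7]
grip_width: 0.0328
```

```bash
python3 - <<'E'
from h import *
st(); plan([.546,-.0803,.0222],np.pi+.128,4)
E
```

```text
t 21.9 tcp [ 0.5466 -0.0804  0.0624] press [-0.2243  0.2356  0.0624] head -3.0138 zax [ 1.1e-03  1.0e-04 -1.0e+00] F [ 0.2 -1.  -0.7] w 0.0328 j [-0.15  0.48 -0.13  0.96  0.   -0.27]
rows [[0.003, 0.001, 0.201, -0.0, 0.002, -0.0], [0.003, 0.001, 0.201, -0.0, 0.002, -0.0], [0.003, 0.001, 0.201, -0.0, 0.002, -0.0], [0.003, 0.001, 0.201, -0.0, 0.002, -0.0]]
end [ 0.54605365 -0.08029938  0.02220018] head [-9.91839900e-01 -1.27489375e-01  2.69543895e-04]
```

Call:
send_rows --increments '[[[0.003,0,0.2,0,0,0],[0.003,0,0.2,0,0,0],[0.003,0,0.2,0,0,0],[0.003,0,0.16,0,0,0],[0,0,0.04,0,0,0],[0,0,0,0,0,0],[0,0,0,0,0,0]]]'

```text
clock: 22.78
eef_pos: [0.5449, -0.0802, 0.0217]
tool_rot: [-0.064, 0.998, 0.0, -0.001]
ft_force: [-2.9, 0.7, 5.2]
grip_width: 0.0332
```

```bash
python3 - <<'E'
from h import *
st()
E
```

```text
t 22.775 tcp [ 0.5449 -0.0802  0.0217] press [-0.2259  0.2348  0.0217] head -3.0136 zax [-1.3e-03  5.0e-04 -1.0e+00] F [-2.9  0.7  5.2] w 0.0332 j [-0.15  0.53 -0.18  0.86  0.   -0.27]
```

Call:
send_rows --increments '[[[0,0,0,0,0,0],[0,0,0,0,0,0],[0,0,0,0,0,0],[0,0,0,0,0,0],[0,0,0,0,0,0]]]' --grip 0

```text
clock: 23.4
eef_pos: [0.5452, -0.0802, 0.0213]
tool_rot: [-0.064, 0.998, 0.0, -0.0]
ft_force: [0.0, 0.4, 0.3]
grip_width: 0.0857
```

Call:
send_rows --increments '[[[0,0,-0.4,0,0,0],[0,0,-0.8,0,0,0],[0,0,-0.8,0,0,0],[0,0,-0.8,0,0,0],[0,0,-0.8,0,0,0],[0,0,0,0,0,0],[0,0,0,0,0,0]]]'

```text
clock: 24.28
eef_pos: [0.545, -0.0803, 0.2009]
tool_rot: [-0.064, 0.998, 0.0, -0.001]
ft_force: [-0.1, -0.0, 0.6]
grip_width: 0.0852
```

```bash
python3 - <<'E'
from h import *
st(); c=wrist('w6.png'); P=cloud(c)
s=P[90:265,275:370].reshape(-1,3); s=s[np.isfinite(s[:,0])]
a=s[(s[:,2]>.0405)&(s[:,2]<.056)]; print(len(a),np.median(a[:,2]),cv2.minAreaRect((a[:,:2]*1000).astype(np.float32)))
b=a[np.abs((a[:,:2]-[.546,-.0803])@[-.127,.992])<.01]; print('pitch',np.polyfit(b[:,0],b[:,2],1))
crop(c,'w6c.png',275,90,375,270,3.3)
c=camera('scene'); crop(c,'scL.png',230,100,400,310,2.8)
E
```

```text
t 24.275 tcp [ 0.545  -0.0803  0.2009] press [-0.2258  0.2348  0.2009] head -3.0136 zax [-1.5e-03  5.0e-04 -1.0e+00] F [-0.1 -0.   0.6] w 0.0852 j [-0.15  0.36  0.07  1.28  0.   -0.27]
4427 0.04435253598317879 ((545.0892944335938, -79.07979583740234), (131.52667236328125, 39.66880416870117), 6.47335958480835)
pitch [0.02026391 0.03378431]
```

View pics/w6c.png

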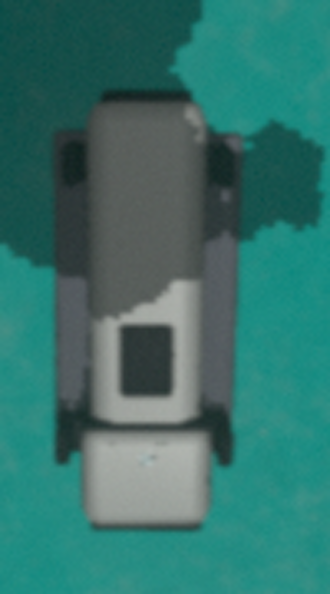

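View pics/scL.png

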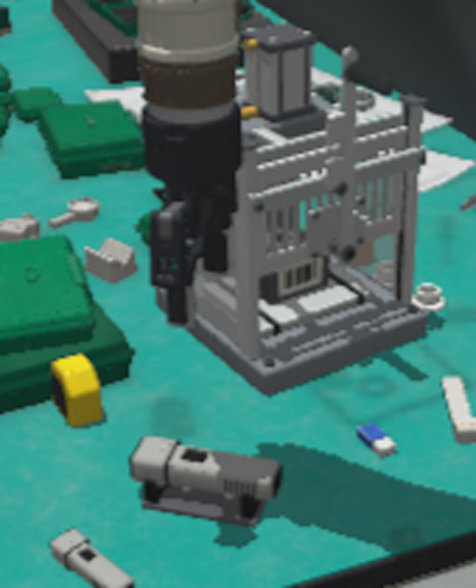

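```bash
python3 - <<'E'
from h import *
print(job_done())
E
```

```text
the job is handed in; nothing more can be done
None
```

I handed the job in at about 24.4 s of the 59 s allowed. The guard is hanging at full height and the code reader is back on its rest. No force reading between moves was above about 15 N. I have no verdict, because handing in reports none.

- **Guard:** I lifted it by the black handle and swung the stay bar upright. I then lowered the lower notch onto the catch pin until it resisted at about 15 N. The scene picture put the guard at about 0.086 m, against 0.085 for full height. It stayed up after I let go and was still up in the last picture.
- **Reading the code:** I took the larger reader from its rest and held it square to the code plate for about 3 s. The window was about 154 mm from the plate. It was within about 1 mm sideways and 2 mm in height, and about 0.1° off in heading. The depth picture suggested up to 0.5° of pitch. No picture showed the reader firing, so I rely on the aim and the hold time for that.
- **Reader back on its rest:** It lies between the cheeks of the saddles, within about 1.5 mm of where I found it and at the same height (top at 44 mm). The robot was clear above it, touching nothing.

One reading disagreed slightly: the seated notch put the tool about 2 mm higher than I had calculated. I took that as grip offset, because the picture agreed with full height.

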